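Wipe the sloping rest clean and set the bearing flange on it

ROBOT

A 6-joint arm with a two-finger parallel gripper is mounted at the origin on the work surface. World frame = base frame: x ahead of the robot, y to its left, z up, the work surface at z = 0. Lengths are in m, angles in rad, forces in N, time in s.
With the tool pointing down it reaches from about 0.3 to 0.775 m from the base axis. Payload 14.6 kg.
Tool frame: the origin (TCP) lies between the finger pads; the fingertips stand ctrl.tip_extent ahead of it and the grasp point (between the pads) lies 3 mm ahead of it (ctrl.tip_extent is the distance from the TCP to the fingertips, in m); z points along the fingers, y is the line along which they close (so a half turn about z gives the same grasp; the last joint's range is limited). The gripper opens to 94 mm and grips with 3 to 60 N. Pads are 16 mm wide; open, the fingers measure 119 mm over their backs; the gripper's body (75 mm by 177 mm) begins 78 mm behind the grasp point.
Start: joints at [-1.385, 0.3, 1.521, -0, 1.321, -0.067], TCP at [0.138, -0.533, 0.227] pointing down, gripper open.
Joint ranges: [-3.03, 3.03], [-0.79, 2.21], [0.23, 2.52], [-1.04, 4.18], [0, 3.07], [-2.55, 2.55]. Speed limits (rad/s): [2.22, 2.22, 2.57, 3.14, 3.14, 3.14].

INTERFACE

Orientations are given as [roll, pitch, yaw] about the fixed x, y, z axes, in that order (R = Rz(yaw) Ry(pitch) Rx(roll)).
In Python, from station import ctrl gives the robot as it stands.
- The arm moves only by the shell command python3 shift.py 'ROWS' [OPENING] [FORCE]. ROWS is a JSON list of rows, 1 to 10 of them, each of 6 numbers: dx, dy, dz in m, then a rotation vector rx, ry, rz in rad; each row shifts and turns the commanded pose from where the row before left it, along the tool's axes as they then stand; what a row does not reach is not made up. A row lasts 1/10 s, in which the tool goes at most 0.05 m and 0.15 rad, less where a joint would pass 70% of its speed; a pose out of reach is approached as far as the arm can. OPENING is the finger opening in m, set as the command begins (- or left out keeps the last). The fingers move at their own pace and stop on an object; FORCE is the grip in N (left out, the last holds). Time passes only in rows, so rows that do not move let the fingers close. It prints the time, the measured TCP pose, the force, the opening and the grip force at its end.
- ctrl.get_obs(): the state, without advancing time (a new reading comes with each control period).
- ctrl.camera(name): name is "scene" or "top"; returns a dict with "pixels" (420x560x3 uint8, blue, green, red), "fx", "fy", "cx", "cy" (pixels), "extrinsics" (4x4, takes a point from camera to world coordinates). Camera axes: x right, y up, looking along -z (the intrinsics and any distortion apply to the point x, -y, -z); pixel columns grow to the right and rows downward; lengths in m; the calibration is good to about 2 mm. A picture is of the moment at which its call begins. There is no depth.
- ctrl.hand_in(): hands the job in; it is judged then, once.
The state is a dict: "time_s": time; "qpos": joint angles; "joint_vel": joint speeds; "tau": joint torques, N m; "ee_pos": TCP position; "eef_rot": TCP orientation; "force": force on the tool from outside, world axes, zero at the start; "moment": the same for the moment, N m; "grip_width": finger opening in m; "grip_force": force on a finger pad.
Only numpy, scipy, OpenCV 4.12 (cv2) and the standard library are available. Lean on these libraries where they do the work, as an engineer would, in place of code of your own. Each camera call takes 0.05 s, during which the arm holds its last target. There are 200 camera calls.

TASK

Press the scraper block flat and lightly on the sloping plate behind the chips and, keeping it flat and pressed, wipe all five iron chips along the plate into the empty tray at its side, without touching a chip with the gripper. Stand the scraper upright on the bench, lay the bearing flange gently on the cleaned plate with one side snug against the cleat, flat on the plate and wholly on its width, and let go. Leave the other things on the bench where they are.

Things in the scene. Friction and masses are not known exactly. Their poses are not given: they have to be found in the camera images.
- scraper: scraper block standing upright on the bench: wooden block 84 mm long (its x), 22 mm thick (its y), on a steel foot 90 x 26 x 12 mm; 70 mm high in all, about 0.18 kg. Origin: centre of the underside; z up through the block. Grip it across its thickness; the wood runs from 12 to 70 mm above the underside.
- flange: dark steel bearing flange lying flat on the bench: square plate 80 x 80 x 10 mm with a round boss 36 mm in diameter standing on its middle, top at 45 mm, about 0.4 kg. Origin: centre of the underside; x and y along the sides of the plate, z up through the boss. The four sides are alike.
- deck: fixed rigid aluminium plate sloping 0.5 rad, rising away from the robot, 210 mm wide (y); a cleat (bar 12 mm high) runs along its lower edge. Origin: on the plate's face at the upslope foot of the cleat, mid-width, 60 mm above the bench. x up the slope (0 to 140 mm is free plate), y across, z the outward normal. 1 mm of overtravel can pass 80 N. Parts on it stay by friction.
- chip_tray: fixed open tray of dark steel, empty, 180 x 100 x 35 mm (x, y, z; walls and floor 3 mm), on the bench against one side edge of the plate and reaching 8 mm under it. Which side varies. Origin: centre of its underside, 147 mm to the side of the plate's middle.
- bolt_tray: fixed tray of the same make against the other side edge of the plate, with four bolts in it; not for chips. Origin: centre of its underside.
- chip1: loose chip of dark broken cast iron, 20 x 14 mm, 6 to 8 mm thick, about 12 g, on the plate within 80 mm of the cleat and 65 mm of mid-width. Origin: centre of its underside.
- chip2: loose chip of dark broken cast iron, 18 x 15 mm, 6 to 8 mm thick, about 12 g, on the plate within 80 mm of the cleat and 65 mm of mid-width. Origin: centre of its underside.
- chip3: loose chip of dark broken cast iron, 19 x 13 mm, 6 to 8 mm thick, about 12 g, on the plate within 80 mm of the cleat and 65 mm of mid-width. Origin: centre of its underside.
- chip4: loose chip of dark broken cast iron, 17 x 16 mm, 6 to 8 mm thick, about 12 g, on the plate within 80 mm of the cleat and 65 mm of mid-width. Origin: centre of its underside.
- chip5: loose chip of dark broken cast iron, 20 x 12 mm, 6 to 8 mm thick, about 12 g, on the plate within 80 mm of the cleat and 65 mm of mid-width. Origin: centre of its underside.
- wrench: bystander: combination wrench, 150 mm long, lying. Origin: its underside.
- sleeve: bystander: grey plastic sleeve, 40 mm across, 30 mm high, standing. Origin: its underside.
- screwdriver: bystander: screwdriver, 180 mm long, lying. Origin: its underside.
- jar: bystander: closed plastic jar, 60 mm across, 70 mm high. Origin: its underside.
- bearing: bystander: steel bearing ring, 62 mm across, 16 mm high, lying flat. Origin: its underside.
- brush: bystander: hand brush, 170 mm long, lying. Origin: its underside.

How it is judged:
By the outcome, as a careful person would: the job done as asked, in the order asked, and still so for the second after the job is handed in, with the robot touching nothing.
It also fails if it takes over 72 s, if anything falls off the work surface, if the arm or the gripper's body presses on something with over 40 N, if the wrist force passes 120 N, or if a joint passes its speed limit or range.

## Working session

There is one attempt and no reset: what is moved stays moved. The work goes in short steps, Python scripts to look and compute and a shell command to move; the robot and the scene stay as the last step left them, time stands still between calls to the robot, and variables do not carry over. Pictures are saved under pics/ and viewed, at most 10 in all, crops included, and the job is handed in when it is done.

```bash
ls; mkdir -p pics; python3 - <<'E'
from station import ctrl
import cv2,numpy as np
print(ctrl.tip_extent, ctrl.get_obs())
for n in("scene","top"):
    c=ctrl.camera(n);cv2.imwrite(f"pics/{n}0.png",cv2.resize(c["pixels"],(800,600),interpolation=cv2.INTER_CUBIC))
    print(n,{k:v for k,v in c.items() if k!="pixels"})
E
```

```text
pics
shift.py
station.py
0.022 {'time_s': 0.0, 'qpos': array([-1.38457827e+00,  3.00439193e-01,  1.52154100e+00, -7.30116816e-06,
        1.32070915e+00, -6.65733864e-02]), 'joint_vel': array([ 7.77709018e-04, -1.86022729e-03,  1.14789266e-05, -7.89568383e-04,
       -1.11175898e-03,  6.00583262e-04]), 'tau': array([ 2.50374520e-03, -5.31799436e+01, -3.52736700e+01,  7.08993548e-02,
        2.43677414e-02, -7.89369074e-05]), 'ee_pos': array([ 0.13752722, -0.53229651,  0.22692077]), 'eef_rot': array([-3.14049792e+00, -6.59003221e-05,  2.52793222e-01]), 'force': array([-0.22368136,  0.05955483, -0.34757643]), 'moment': array([-0.0066362 , -0.0021057 ,  0.02677882]), 'grip_force': 0.0, 'grip_width': 0.09402098311439674}
scene {'fx': 426.3338575071917, 'fy': 426.3338575071917, 'cx': 282.03549844507745, 'cy': 207.60272071102133, 'extrinsics': array([[ 0.64514155, -0.48735583,  0.58845278,  1.22476158],
       [ 0.76402424,  0.40371646, -0.50326929, -0.56806473],
       [ 0.00770314,  0.77427212,  0.63280593,  0.82290819],
       [ 0.        ,  0.        ,  0.        ,  1.        ]])}
top {'fx': 530.7806146229746, 'fy': 530.7806146229746, 'cx': 287.4826910485341, 'cy': 199.84794501675307, 'extrinsics': array([[ 0.02563765,  0.99300715, -0.11523675,  0.35209001],
       [-0.99961336,  0.02670636,  0.00773952,  0.0026211 ],
       [ 0.01076295,  0.11499378,  0.9933079 ,  1.91864221],
       [ 0.        ,  0.        ,  0.        ,  1.        ]])}
```
View pics/scene0.png

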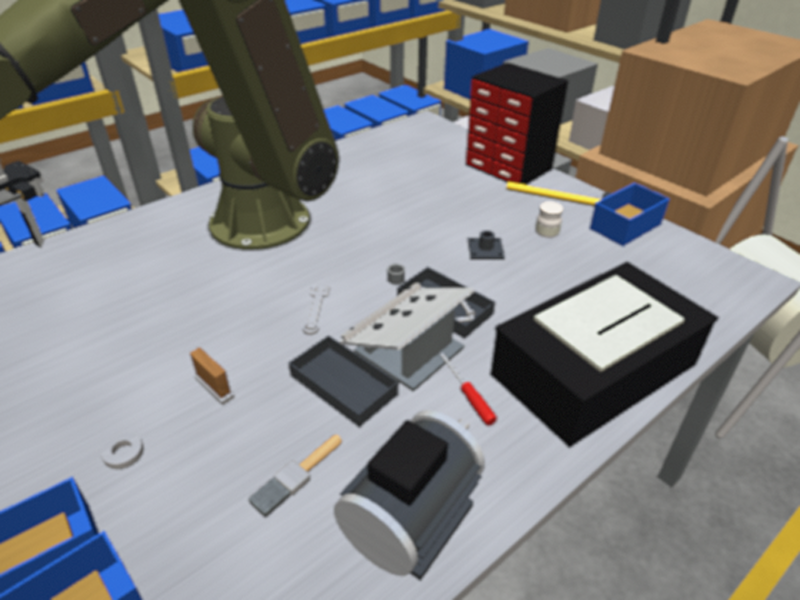

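View pics/top0.png

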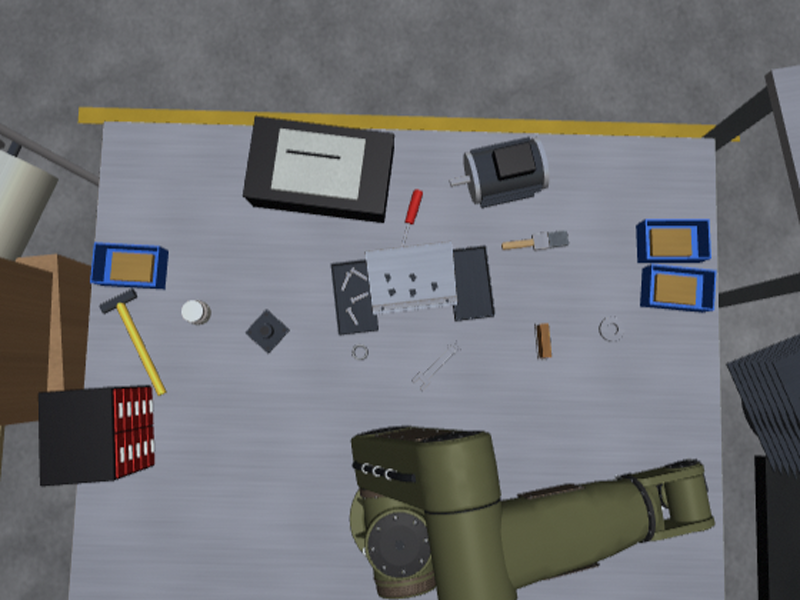

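The trays: the empty one is on the right of the top view (−y side), with bolts on the +y side. The scraper is at about (543,341) and the flange at about (267,331) in the 800-px top view. I'll take enlarged crops next.

```bash
cat > h.py <<'E'
from station import ctrl
import cv2,numpy as np
from scipy.spatial.transform import Rotation as R
def crop(im,c0,r0,w,h,s):
    o=cv2.resize(im[r0:r0+h,c0:c0+w],None,fx=s,fy=s,interpolation=cv2.INTER_CUBIC)
    for c in range(c0-c0%10+10,c0+w,10):
        x=int((c-c0+.5)*s);cv2.line(o,(x,0),(x,6),(0,0,255),1);cv2.putText(o,str(c),(x-10,16),0,.35,(0,0,255),1)
    for r in range(r0-r0%10+10,r0+h,10):
        y=int((r-r0+.5)*s);cv2.line(o,(0,y),(6,y),(0,0,255),1);cv2.putText(o,str(r),(8,y+4),0,.35,(0,0,255),1)
    return o
def montage(cs,name,W=800,H=600):
    m=np.zeros((H,W,3),np.uint8)
    for im,x,y in cs:m[y:y+im.shape[0],x:x+im.shape[1]]=im[:H-y,:W-x]
    cv2.imwrite("pics/"+name,m)
def ray(c,u,v):
    E=c["extrinsics"];d=np.array([(u-c["cx"])/c["fx"],-(v-c["cy"])/c["fy"],-1])
    return E[:3,3],E[:3,:3]@d
def onz(c,u,v,z):
    o,d=ray(c,u,v);return o+d*(z-o[2])/d[2]
def proj(c,P):
    E=c["extrinsics"];p=(np.atleast_2d(P)-E[:3,3])@E[:3,:3]
    return np.c_[c["cx"]+c["fx"]*p[:,0]/-p[:,2],c["cy"]+c["fy"]*p[:,1]/p[:,2]]
E
python3 - <<'E'
from h import *
t=ctrl.camera("top")["pixels"];s=ctrl.camera("scene")["pixels"]
montage([(crop(t,228,165,122,66,6.5),0,0),(crop(t,365,218,30,38,4.5),0,430),(crop(t,168,212,40,38,4.5),200,430),(crop(t,365,218,30,38,4.5),0,430)],"a.png")
montage([(crop(s,200,182,150,116,5.2),0,0)],"b.png",780,600)
montage([(crop(s,128,240,40,45,8),0,0),(crop(s,322,155,40,30,8),330,0),(crop(t,368,220,25,35,7),0,360),(crop(t,168,212,40,38,6),330,300)],"c.png",700,600)
E
```

View pics/a.png

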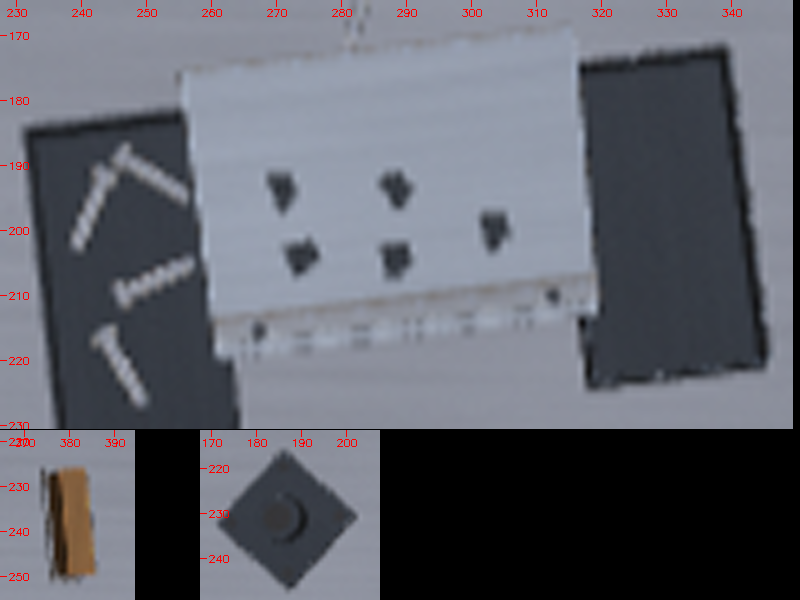

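View pics/b.png

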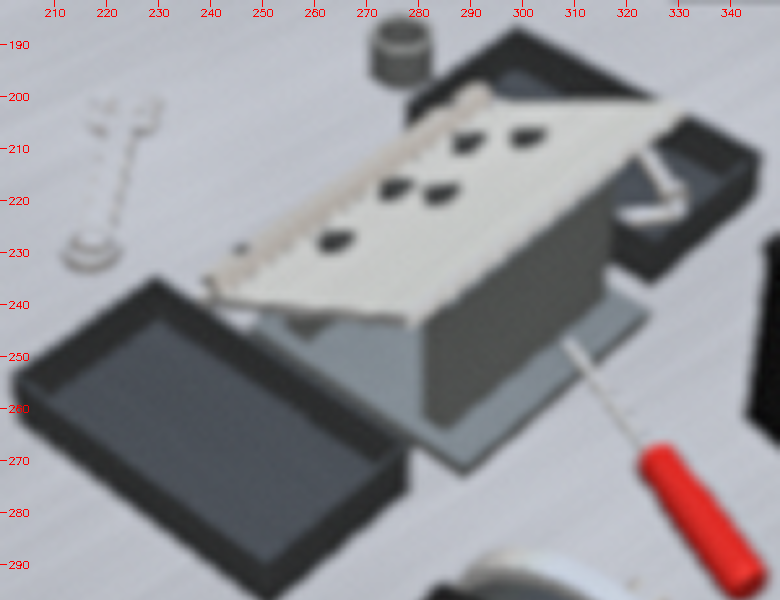

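View pics/c.png

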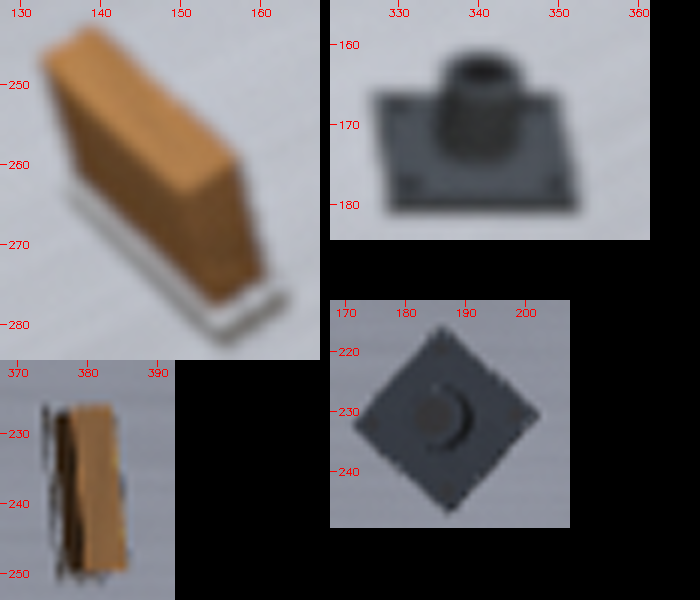

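Top crop: the plate corners are near (255.7,175.6) and (315.7,168.8), the cleat foot runs from (260.3,213) to (319,205.8), and there are five chips in two rough rows. The scraper and flange outlines are clear in both views. I'll fit the poses now.

```bash
cat > fit.py <<'E'
from h import *
from scipy.optimize import least_squares
c={n:ctrl.camera(n) for n in("top","scene")}
def pose(p,z,pitch):return R.from_euler("ZY",[p[2],pitch]),np.array([p[0],p[1],z])
def fit(name,obs,p0,z=0,pitch=0):
    def res(p):
        r,t=pose(p,z,pitch);o=[]
        for n,L,uv in obs:o.append((proj(c[n],r.apply(L)+t)[0]-uv))
        return np.concatenate(o)
    s=least_squares(res,p0,loss="soft_l1");print(name,s.x.round(4),res(s.x).reshape(-1,2).round(1).tolist());return s.x
d=fit("deck",[("top",[.14,.105,0],(255.7,175.6)),("top",[.14,-.105,0],(315.7,168.8)),("top",[0,.105,0],(260.3,212.8)),("top",[0,-.105,0],(318.9,205.8)),
 ("scene",[.14,-.105,0],(279.3,244)),("scene",[.14,.105,0],(330.8,203)),("scene",[0,-.105,0],(238.9,239.2)),("scene",[0,.105,0],(294.3,200.3))],[.45,0,0],.06,-.5)
s=fit("scraper",[("top",[.042,.011,.07],(377.5,225.9)),("top",[.042,-.011,.07],(383.6,225.9)),("top",[-.042,-.011,.07],(385.8,249.5)),("top",[-.042,.011,.07],(379.6,249.8)),
 ("scene",[-.042,-.011,.07],(132.5,247.6)),("scene",[-.042,.011,.07],(139,242.6)),("scene",[.042,.011,.07],(157.5,259.25)),("scene",[.042,-.011,.07],(150.4,263.9)),
 ("scene",[.045,-.013,0],(155.25,282.6)),("scene",[.045,.013,0],(163.75,277)),("scene",[-.045,-.013,0],(135.6,263.9))],[.35,-.35,0])
h=.04
f=fit("flange",[("top",[h,h,.01],(186.2,216.2)),("top",[h,-h,.01],(202.7,230.5)),("top",[-h,-h,.01],(187.3,247.3)),("top",[-h,h,.01],(171.3,232.3)),("top",[0,0,.045],(185.3,231)),
 ("scene",[-h,h,.01],(326.5,166.1)),("scene",[h,h,.01],(350.25,166.4)),("scene",[h,-h,.01],(352.1,180.1)),("scene",[-h,-h,.01],(328.75,180.1))],[.37,.36,.78])
r,t=pose(d,.06,-.5);n=r.apply([0,0,1])
for q in[(282,190),(396,190),(302,258),(396,260),(495,232)]:
    o,v=ray(c["top"],228+q[0]/6.5-.5,165+q[1]/6.5-.5);P=o+v*((t+.004*n-o)@n)/(v@n);print("chip",r.inv().apply(P-t).round(4))
for q,z in[((728,45),.035),((768,360),.035),((590,388),.035)]:
    P=onz(c["top"],228+q[0]/6.5-.5,165+q[1]/6.5-.5,z);print("tray",R.from_euler("Z",d[2]).inv().apply(P-t).round(4))
E
python3 fit.py
```

```text
deck [ 0.5341 -0.0213  0.1474] [[-0.4, 0.0], [0.6, -0.4], [-0.1, 0.2], [0.6, 0.0], [-1.7, -1.0], [0.1, -1.5], [3.3, 0.4], [0.2, 1.7]]
scraper [ 0.4419 -0.343   0.1018] [[-0.2, 0.2], [-0.0, -0.2], [0.1, 0.2], [0.0, 0.4], [-1.1, -1.3], [0.2, -0.6], [0.4, -0.4], [-0.4, -0.3], [0.0, 1.4], [0.4, 1.4], [0.3, 1.5]]
flange [ 0.4494  0.3454 -0.6765] [[-0.2, -0.3], [0.0, -0.3], [0.6, -0.0], [-0.1, 0.5], [-0.1, -0.0], [22.7, -0.2], [2.5, 13.1], [-23.6, -0.4], [-2.8, -14.0]]
chip [0.0689 0.0597 0.004 ]
chip [ 0.0611 -0.0007  0.004 ]
chip [0.0286 0.0535 0.004 ]
chip [0.0209 0.0034 0.004 ]
chip [ 0.0302 -0.0511  0.004 ]
tray [ 0.1172 -0.1946 -0.025 ]
tray [-0.0588 -0.1932 -0.025 ]
tray [-0.0622 -0.0944 -0.025 ]
```

```bash
cat > go.py <<'E'
# usage: go.py n frame x y z yaw  : rows for n equal steps to TCP target (world, or deck frame with z=TCP height over plate)
import sys;from h import *
D=[.5341,-.0213,.06];DY=.1474
def rows(n,frame,x,y,z,yaw=0.):
    o=ctrl.get_obs();R0=R.from_euler("xyz",o["eef_rot"]);p0=o["ee_pos"]
    if frame=="deck":
        F=R.from_euler("ZY",[DY,-.5]);p=F.apply([x,y,z])+D;T=F*R.from_euler("ZX",[yaw,np.pi])
        print("deck now",F.inv().apply(p0-D).round(4))
    else:p=np.array([x,y,z]);T=R.from_euler("ZX",[yaw,np.pi])
    w=(R0.inv()*T).as_rotvec()/n
    M=sum((R0*R.from_rotvec(i*w)).as_matrix() for i in range(n));t=np.linalg.solve(M,p-p0)
    print("t",o["time_s"],"row",np.r_[t,w].round(4).tolist(),"F",o["force"].round(1),"grip",o["grip_width"].round(4),o["grip_force"])
if __name__=="__main__":rows(int(sys.argv[1]),sys.argv[2],*map(float,sys.argv[3:]))
E
python3 go.py 10 w .4419 -.343 .15 .1018
```

```text
Traceback (most recent call last):
  File "go.py", line 13, in <module>
    if __name__=="__main__":rows(int(sys.argv[1]),sys.argv[2],*map(float,sys.argv[3:]))
                            ~~~~^^^^^^^^^^^^^^^^^^^^^^^^^^^^^^^^^^^^^^^^^^^^^^^^^^^^^^^
  File "go.py", line 12, in rows
    print("t",o["time_s"],"row",np.r_[t,w].round(4).tolist(),"F",o["force"].round(1),"grip",o["grip_width"].round(4),o["grip_force"])
                                                                                            ^^^^^^^^^^^^^^^^^^^^^
AttributeError: 'float' object has no attribute 'round'
```

```bash
sed -i 's/o\["grip_width"\].round(4)/round(o["grip_width"],4)/' go.py
python3 go.py 10 w .4419 -.343 .15 .1018
```

```text
t 0.3 row [0.0334, -0.013, 0.0077, -0.0, 0.0, 0.0151] F [-1.  -0.1 -0.5] grip 0.0941 0.0
```

```bash
python3 shift.py '[[0.0334,-0.013,0.0077,0,0,0.0151],[0.0334,-0.013,0.0077,0,0,0.0151],[0.0334,-0.013,0.0077,0,0,0.0151],[0.0334,-0.013,0.0077,0,0,0.0151],[0.0334,-0.013,0.0077,0,0,0.0151],[0.0334,-0.013,0.0077,0,0,0.0151],[0.0334,-0.013,0.0077,0,0,0.0151],[0.0334,-0.013,0.0077,0,0,0.0151],[0.0334,-0.013,0.0077,0,0,0.0151],[0.0334,-0.013,0.0077,0,0,0.0151]]'
python3 go.py 5 w .4419 -.343 .051 .1018
```

```text
time_s: 1.3
ee_pos: [0.4429, -0.3426, 0.1502]
eef_rot: [3.141, -0.0, 0.101]
force: [-0.2, -0.5, 0.2]
grip_width: 0.0937
grip_force: 0.0
t 1.3 row [-0.0002, 0.0001, 0.0198, 0.0, -0.0, -0.0001] F [-0.2 -0.5  0.2] grip 0.0937 0.0
```

```bash
python3 shift.py '[[0,0,0.02,0,0,0],[0,0,0.02,0,0,0],[0,0,0.02,0,0,0],[0,0,0.02,0,0,0],[0,0,0.019,0,0,0],[0,0,0,0,0,0]]'
python3 shift.py '[[0,0,0,0,0,0],[0,0,0,0,0,0],[0,0,0,0,0,0],[0,0,0,0,0,0],[0,0,0,0,0,0],[0,0,0,0,0,0],[0,0,0,0,0,0],[0,0,0,0,0,0]]' 0.015 30
python3 - <<'E'
from h import *
o=ctrl.get_obs();print(o["moment"],o["ee_pos"])
c=ctrl.camera("scene")["pixels"];t=ctrl.camera("top")["pixels"]
montage([(crop(c,115,215,75,75,8),0,0)],"d.png",600,600)
E
```

```text
time_s: 1.9
ee_pos: [0.4407, -0.3427, 0.0492]
eef_rot: [-3.139, 0.003, 0.102]
force: [-0.2, -0.2, -0.4]
grip_width: 0.0936
grip_force: 0.0
time_s: 2.7
ee_pos: [0.4417, -0.3435, 0.0514]
eef_rot: [-3.142, -0.0, 0.102]
force: [-0.5, -0.5, -0.2]
grip_width: 0.0331
grip_force: 0.0
[-0.01793969  0.02441055 -0.03651969] [ 0.44168753 -0.34351119  0.05144535]
```

View pics/d.png

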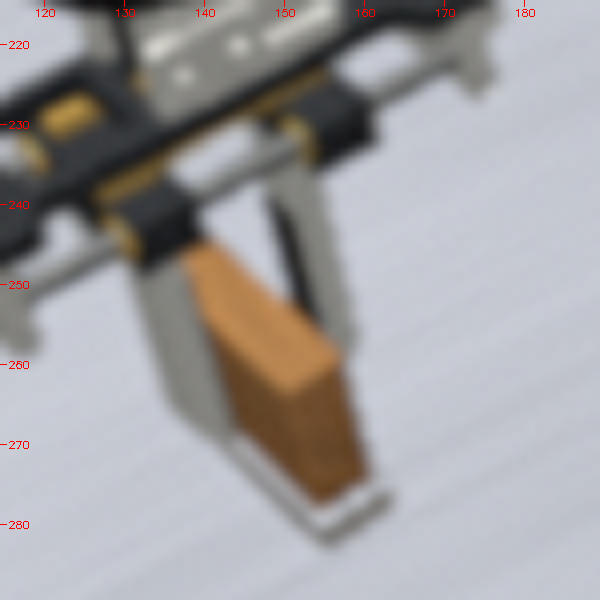

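The fingers straddle the block about its middle (140–157, 240–265) and are still closing. I'll keep closing.

```bash
python3 shift.py '[[0,0,0,0,0,0],[0,0,0,0,0,0],[0,0,0,0,0,0],[0,0,0,0,0,0]]'
python3 shift.py '[[0,0,-0.01,0,0,0],[0,0,-0.02,0,0,0],[0,0,-0.04,0,0,0],[0,0,-0.04,0,0,0],[0,0,-0.04,0,0,0],[0,0,0,0,0,0]]'
python3 go.py 10 deck .049 .092 .151; 
```

```text
time_s: 3.2
ee_pos: [0.4417, -0.3436, 0.0514]
eef_rot: [3.141, -0.0, 0.102]
force: [-0.0, -0.6, -0.4]
grip_width: 0.0219
grip_force: 30.0
time_s: 3.8
ee_pos: [0.443, -0.3446, 0.2076]
eef_rot: [3.135, -0.006, 0.102]
force: [0.1, -0.2, -2.0]
grip_width: 0.0214
grip_force: 30.0
deck now [-0.05   -0.3064  0.1955]
t 3.8 row [0.0099, -0.0401, 0.0013, 0.0018, 0.0494, -0.0043] F [ 0.1 -0.2 -2. ] grip 0.0214 29.99933570623398
```

```bash
python3 shift.py '[[0.01,-0.04,0.0013,0.0018,0.0494,-0.0043],[0.01,-0.04,0.0013,0.0018,0.0494,-0.0043],[0.01,-0.04,0.0013,0.0018,0.0494,-0.0043],[0.01,-0.04,0.0013,0.0018,0.0494,-0.0043],[0.01,-0.04,0.0013,0.0018,0.0494,-0.0043],[0.01,-0.04,0.0013,0.0018,0.0494,-0.0043],[0.01,-0.04,0.0013,0.0018,0.0494,-0.0043],[0.01,-0.04,0.0013,0.0018,0.0494,-0.0043],[0.01,-0.04,0.0013,0.0018,0.0494,-0.0043],[0.01,-0.04,0.0013,0.0018,0.0494,-0.0043]]'
python3 shift.py '[[0,0,0,0,0,0],[0,0,0,0,0,0]]'
python3 go.py 5 deck .049 .091 .066; 
```

```text
time_s: 4.8
ee_pos: [0.491, 0.0671, 0.2123]
eef_rot: [-3.133, -0.495, 0.144]
force: [0.6, -0.1, -3.1]
grip_width: 0.0217
grip_force: 30.0
time_s: 5.0
ee_pos: [0.491, 0.0662, 0.2122]
eef_rot: [-3.134, -0.493, 0.146]
force: [0.5, -0.2, -3.0]
grip_width: 0.0219
grip_force: 30.0
deck now [0.0468 0.0929 0.1478]
t 5.0 row [0.0005, 0.0004, 0.0164, -0.0014, 0.0014, -0.0003] F [ 0.5 -0.2 -3. ] grip 0.0219 29.99934196472168
```

```bash
python3 shift.py '[[0.0005,0.0004,0.0164,-0.0014,0.0014,-0.0003],[0.0005,0.0004,0.0164,-0.0014,0.0014,-0.0003],[0.0005,0.0004,0.0164,-0.0014,0.0014,-0.0003],[0.0005,0.0004,0.0164,-0.0014,0.0014,-0.0003],[0.0005,0.0004,0.0164,-0.0014,0.0014,-0.0003],[0,0,0,0,0,0],[0,0,0,0,0,0]]'
python3 go.py 1 deck .049 .091 .056
python3 - <<'E'
from h import *
c=ctrl.camera("scene")["pixels"];t=ctrl.camera("top")["pixels"]
montage([(crop(c,230,150,120,110,5),0,0),(crop(t,228,165,65,60,3),605,0)],"e.png",800,550)
E
```

```text
time_s: 5.7
ee_pos: [0.5325, 0.0689, 0.1417]
eef_rot: [-3.141, -0.5, 0.144]
force: [0.3, 0.7, -2.3]
grip_width: 0.0218
grip_force: 30.0
deck now [0.0494 0.0895 0.0661]
t 5.7 row [-0.0004, -0.0016, 0.0101, 0.0015, 0.0001, -0.0029] F [ 0.3  0.7 -2.3] grip 0.0218 29.999488592147827
```

View pics/e.png

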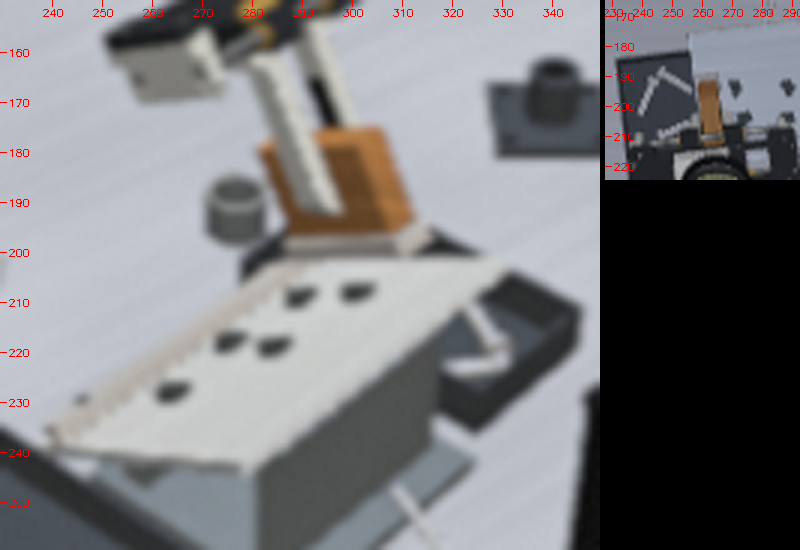

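Scene shows the scraper hovering at the plate's +y end, foot from about (286,199) to (311,199), clear of the nearest chip at (300,208). Descending.

```bash
python3 shift.py '[[0,0,0.005,0.0015,0,-0.0029],[0,0,0.004,0,0,0],[0,0,0.003,0,0,0],[0,0,0,0,0,0]]'; python3 go.py 1 deck .049 .09 .0514
python3 shift.py '[[0,0,0.0005,0,0,0],[0,0,0.0005,0,0,0]]'|grep force
python3 shift.py '[[0,0,0.0005,0,0,0],[0,0,0.0003,0,0,0]]'|grep force
python3 go.py 1 deck .049 .09 .0514
```

```text
time_s: 6.2
ee_pos: [0.5384, 0.0707, 0.1308]
eef_rot: [3.142, -0.501, 0.149]
force: [-0.3, -1.0, -2.9]
grip_width: 0.0218
grip_force: 30.0
deck now [0.0495 0.0904 0.0536]
t 6.2 row [-0.0005, 0.0004, 0.0022, -0.0007, -0.0005, 0.0013] F [-0.3 -1.  -2.9] grip 0.0218 29.999467134475708
force: [-1.1, -0.0, -3.1]
grip_force: 30.0
force: [-13.9, -1.8, 13.4]
grip_force: 30.0
deck now [0.05   0.0904 0.0527]
t 6.6 row [-0.001, 0.0004, 0.0013, -0.0006, -0.0014, 0.0013] F [-13.9  -1.8  13.4] grip 0.0218 30.003302693367004
```

```bash
python3 shift.py '[[0,0,-0.001,0,-0.0007,0.0008],[-0.002,0,0,0,0,0],[0,0,0.0007,0,0,0],[0,0,0,0,0,0]]'|grep force
python3 go.py 1 deck .049 .09 .0514
python3 shift.py '[[0,0,0.0001,0,0,0],[0,0,0,0,0,0]]'|grep force
python3 go.py 1 deck .049 .09 .0514
```

```text
force: [-9.4, -2.1, 6.2]
grip_force: 30.0
deck now [0.0476 0.0904 0.0528]
t 7.0 row [0.0014, 0.0004, 0.0014, -0.0006, 0.0, 0.0005] F [-9.4 -2.1  6.2] grip 0.0221 30.001782774925232
force: [-11.0, -2.0, 8.2]
grip_force: 30.0
deck now [0.0475 0.0904 0.0527]
t 7.2 row [0.0015, 0.0004, 0.0013, -0.0006, 0.0, 0.0005] F [-11.   -2.    8.2] grip 0.0219 30.00225305557251
```

```bash
python3 shift.py '[[0,0.003,0,0,0,0],[0,0.004,0,0,0,0],[0,0.004,0,0,0,0],[0,0.004,0,0,0,0]]'|grep force
python3 go.py 1 deck .0475 .09 .0514
python3 shift.py '[[0,0.005,0,0,0,0],[0,0.005,0,0,0,0],[0,0.005,0,0,0,0],[0,0.005,0,0,0,0],[0,0.005,0,0,0,0]]'|grep force
python3 go.py 1 deck .0475 .09 .0514
```

```text
force: [-5.9, 6.4, 7.1]
grip_force: 30.0
deck now [0.0482 0.0758 0.0528]
t 7.6 row [-0.0007, -0.0142, 0.0014, -0.0014, -0.0013, 0.0004] F [-5.9  6.4  7.1] grip 0.0219 30.00254452228546
force: [-6.4, 7.0, 8.0]
grip_force: 30.0
deck now [0.0482 0.0509 0.0528]
t 8.1 row [-0.0007, -0.0391, 0.0015, -0.0016, -0.0012, 0.0004] F [-6.4  7.   8. ] grip 0.0217 30.003533363342285
```

```bash
for k in 1; do python3 shift.py '[[0,0.006,0,0,0,0],[0,0.006,0,0,0,0],[0,0.006,0,0,0,0],[0,0.006,0,0,0,0],[0,0.006,0,0,0,0],[0,0.006,0,0,0,0],[0,0.006,0,0,0,0],[0,0.006,0,0,0,0]]'|grep force; done
python3 go.py 1 deck .0475 .09 .0514
python3 - <<'E'
from h import *
c=ctrl.camera("scene")["pixels"];t=ctrl.camera("top")["pixels"]
montage([(crop(c,220,150,120,110,5),0,0),(crop(t,258,165,65,60,3),605,0)],"f.png",800,550)
E
```

```text
force: [-8.3, 9.9, 11.6]
grip_force: 30.0
deck now [0.0482 0.0031 0.0529]
t 8.9 row [-0.0007, -0.0869, 0.0017, -0.0022, -0.0009, 0.0006] F [-8.3  9.9 11.6] grip 0.0218 30.0064480304718
```

View pics/f.png

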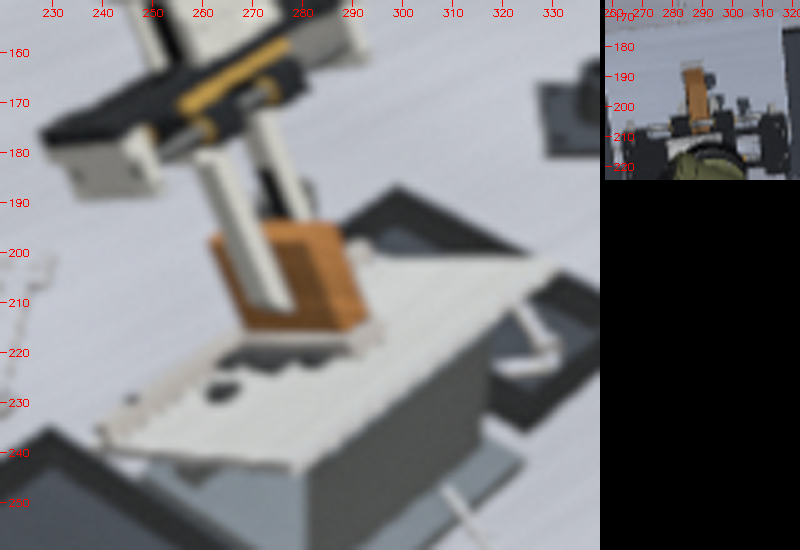

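Four chips are gathered in front of the foot and the fifth is just ahead at (264,228), all flat. I'll continue.

```bash
python3 shift.py '[[0,0.006,-0.0001,-0.001,0,0],[0,0.006,0,0,0,0],[0,0.006,0,0,0,0],[0,0.006,0,0,0,0],[0,0.006,0,0,0,0],[0,0.006,0,0,0,0],[0,0.006,0,0,0,0],[0,0.006,0,0,0,0]]'|grep force
python3 go.py 1 deck .0475 .09 .0514
python3 shift.py '[[0,0.006,0,-0.001,0,0],[0,0.006,0,0,0,0],[0,0.006,0,0,0,0],[0,0.006,0,0,0,0],[0,0.006,0,0,0,0]]'|grep force
python3 go.py 1 deck .0475 .09 .0514
```

```text
force: [-8.0, 9.9, 9.4]
grip_force: 30.0
deck now [ 0.0481 -0.0448  0.0529]
t 9.8 row [-0.0006, -0.1348, 0.0017, -0.0015, -0.0006, 0.0006] F [-8.   9.9  9.4] grip 0.0215 30.006186962127686
force: [-9.0, 9.2, 10.7]
grip_force: 30.0
deck now [ 0.0481 -0.0748  0.0529]
t 10.3 row [-0.0005, -0.1648, 0.0016, -0.0007, -0.0004, 0.0007] F [-9.   9.2 10.7] grip 0.0216 30.00672698020935
```

```bash
python3 shift.py '[[0,0.005,0,0,0,0],[0,0.005,0,0,0,0],[0,0.005,0,0,0,0],[0,0.005,0,0,0,0],[0,0.004,0,0,0,0],[0,0.003,0,0,0,0],[0,0,0,0,0,0]]'|grep force
python3 go.py 1 deck .0475 .09 .0514
python3 - <<'E'
from h import *
c=ctrl.camera("scene")["pixels"];t=ctrl.camera("top")["pixels"]
montage([(crop(c,195,180,120,120,5),0,0),(crop(t,308,165,40,65,4),605,0)],"g.png",800,600)
E
```

```text
force: [-7.7, 5.3, 9.0]
grip_force: 30.0
deck now [ 0.0482 -0.1022  0.0529]
t 11.0 row [-0.0006, -0.1922, 0.0015, 0.0002, -0.0007, 0.0005] F [-7.7  5.3  9. ] grip 0.0219 30.004153847694397
```

View pics/g.png

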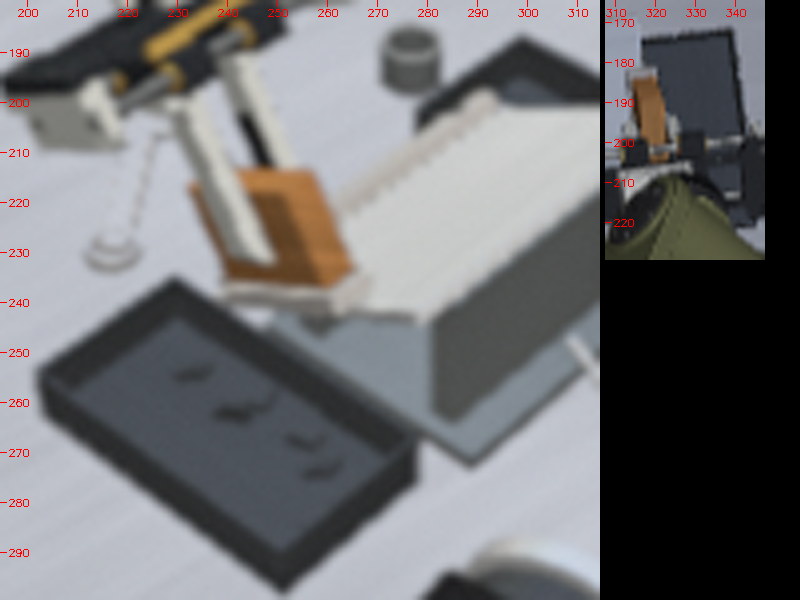

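All five chips lie in the tray (233,254), (241,262), (248,260), (255,267), (259,273), and the plate is clear. Now I return the scraper to its original spot.

```bash
python3 shift.py '[[0,0,-0.005,0,0,0],[0,0,-0.02,0,0,0],[0,0,-0.03,0,0,0],[0,0,-0.03,0,0,0],[0,0,-0.02,0,0,0],[0,0,0,0,0,0]]'|grep force; python3 go.py 8 w .4417 -.3436 .15 .102
```

```text
force: [-0.8, -0.5, -2.0]
grip_force: 30.0
t 11.7 row [-0.0149, 0.0255, 0.0054, -0.0009, -0.063, 0.0055] F [-0.8 -0.5 -2. ] grip 0.0219 29.999372363090515
```

```bash
python3 shift.py '[[-0.0149,0.0255,0.0054,-0.0009,-0.063,0.0055],[-0.0149,0.0255,0.0054,-0.0009,-0.063,0.0055],[-0.0149,0.0255,0.0054,-0.0009,-0.063,0.0055],[-0.0149,0.0255,0.0054,-0.0009,-0.063,0.0055],[-0.0149,0.0255,0.0054,-0.0009,-0.063,0.0055],[-0.0149,0.0255,0.0054,-0.0009,-0.063,0.0055],[-0.0149,0.0255,0.0054,-0.0009,-0.063,0.0055],[-0.0149,0.0255,0.0054,-0.0009,-0.063,0.0055],[0,0,0,0,0,0],[0,0,0,0,0,0]]'|grep force; python3 go.py 5 w .4417 -.3436 .0544 .102
```

```text
force: [0.1, 0.6, -2.7]
grip_force: 30.0
t 12.7 row [0.0001, 0.0003, 0.0182, -0.0008, 0.0008, 0.0002] F [ 0.1  0.6 -2.7] grip 0.0218 29.999362528324127
```

```bash
python3 shift.py '[[0,0,0.0182,-0.0008,0.0008,0],[0,0,0.0182,-0.0008,0.0008,0],[0,0,0.0182,-0.0008,0.0008,0],[0,0,0.0182,-0.0008,0.0008,0],[0,0,0.0182,-0.0008,0.0008,0],[0,0,0.001,0,0,0],[0,0,0.001,0,0,0],[0,0,0,0,0,0]]'; python3 go.py 1 w .4417 -.3436 .0514 .102
python3 shift.py '[[0,0,0.0005,0,0,0],[0,0,0.0003,0,0,0],[0,0,0,0,0,0]]'
```

```text
time_s: 13.5
ee_pos: [0.4416, -0.3426, 0.055]
eef_rot: [3.139, -0.002, 0.103]
force: [-0.5, 0.1, -2.3]
grip_width: 0.022
grip_force: 30.0
t 13.5 row [-0.0, 0.001, 0.0036, 0.0026, -0.0016, 0.0015] F [-0.5  0.1 -2.3] grip 0.022 29.999323189258575
time_s: 13.8
ee_pos: [0.4411, -0.3427, 0.0536]
eef_rot: [3.14, -0.001, 0.103]
force: [-0.3, 0.7, -2.1]
grip_width: 0.0216
grip_force: 30.0
```

```bash
python3 shift.py '[[0,0,0.0006,0,0,0],[0,0,0.0006,0,0,0],[0,0,0,0,0,0]]'
python3 shift.py '[[0,0,0.0005,0,0,0],[0,0,0,0,0,0]]'
```

```text
time_s: 14.1
ee_pos: [0.441, -0.3426, 0.052]
eef_rot: [3.14, -0.0, 0.103]
force: [-0.1, -0.2, -2.8]
grip_width: 0.0222
grip_force: 30.0
time_s: 14.3
ee_pos: [0.441, -0.3426, 0.0515]
eef_rot: [3.14, -0.0, 0.103]
force: [0.4, -0.2, -2.9]
grip_width: 0.0215
grip_force: 30.0
```

```bash
python3 shift.py '[[0,0,0.0004,0,0,0],[0,0,0,0,0,0]]'|egrep 'ee_|force'
python3 shift.py '[[0,0,0.0003,0,0,0],[0,0,0,0,0,0]]'|egrep 'ee_|force'
```

```text
ee_pos: [0.4411, -0.3426, 0.0515]
force: [-1.3, 1.8, 2.3]
grip_force: 30.0
ee_pos: [0.4411, -0.3426, 0.0514]
force: [-2.5, 1.4, 5.2]
grip_force: 30.0
```

```bash
python3 shift.py '[[0,0,-0.0006,0,0,0],[0,0,0,0,0,0],[0,0,0,0,0,0],[0,0,0,0,0,0],[0,0,0,0,0,0],[0,0,0,0,0,0],[0,0,0,0,0,0],[0,0,0,0,0,0],[0,0,0,0,0,0]]' 0.094 |egrep 'ee_|force|width'
python3 shift.py '[[0,0,-0.005,0,0,0],[0,0,-0.02,0,0,0],[0,0,-0.04,0,0,0],[0,0,-0.04,0,0,0],[0,0,-0.04,0,0,0],[0,0,0,0,0,0]]' |egrep 'ee_|force|width'
python3 - <<'E'
from h import *
T=ctrl.camera("top");S=ctrl.camera("scene");t=T["pixels"];s=S["pixels"]
cv2.imwrite("pics/raw_t.png",t);cv2.imwrite("pics/raw_s.png",s)
def rect(c0,r0,w,h,z):
    g=cv2.resize(cv2.cvtColor(t[r0:r0+h,c0:c0+w],cv2.COLOR_BGR2GRAY),None,fx=8,fy=8,interpolation=cv2.INTER_CUBIC)
    _,m=cv2.threshold(g,0,255,cv2.THRESH_BINARY_INV+cv2.THRESH_OTSU)
    k=max(cv2.findContours(m,0,2)[0],key=cv2.contourArea)
    b=cv2.boxPoints(cv2.minAreaRect(k))/8+[c0-.5+.0625,r0-.5+.0625]
    P=np.array([onz(T,u,v,z) for u,v in b]);e=np.roll(P,-1,0)-P
    print("ctr",P.mean(0).round(4),"len",np.linalg.norm(e,axis=1).round(4),"ang mod 90",np.mod(np.arctan2(e[:,1],e[:,0]),np.pi/2).round(4))
rect(164,210,46,44,.01);rect(315,165,32,63,.035)
montage([(crop(t,225,160,130,100,3),0,0),(crop(t,365,205,40,50,5),400,0),(crop(s,115,225,60,70,5),0,310-60)],"i.png",800,600)
E
```

```text
ee_pos: [0.4411, -0.3426, 0.0515]
force: [-0.4, -0.3, 0.5]
grip_width: 0.0903
grip_force: 0.0
ee_pos: [0.4424, -0.3436, 0.2024]
force: [0.4, 0.4, -0.6]
grip_width: 0.0935
grip_force: 0.0
ctr [0.4495 0.3462 0.01  ] len [0.0824 0.083  0.0822 0.0826] ang mod 90 [0.8853 0.8773 0.8812 0.8803]
ctr [ 0.5821 -0.1599  0.035 ] len [0.1048 0.1836 0.1037 0.1833] ang mod 90 [0.1554 0.1395 0.1529 0.1457]
```

View pics/i.png

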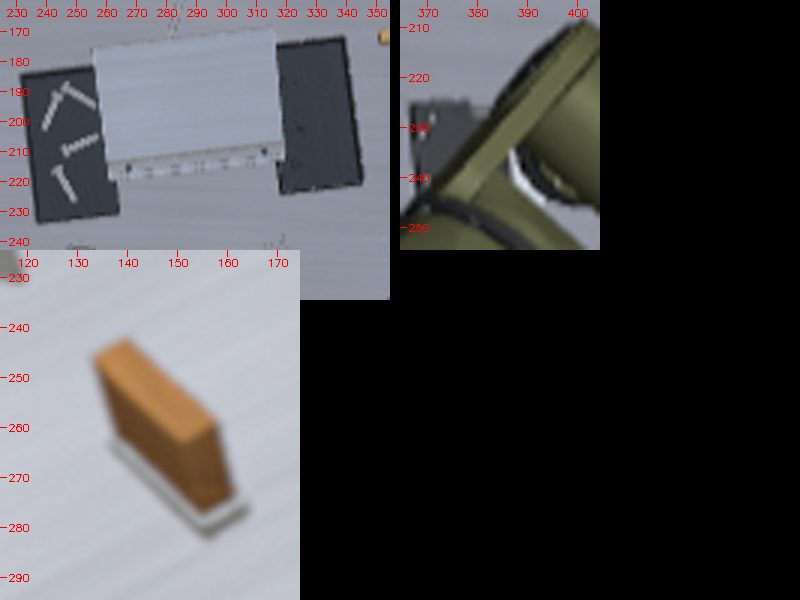

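The scraper stands upright again near (152,262) in the scene view, and the plate is empty. Flange: centre (0.4495,0.346), yaw about 0.884. Picture budget is used, so I continue with numeric checks.

```bash
sed -i 's/D=\[.5341,-.0213,.06\];DY=.1474/D=[.5314,-.0217,.06];DY=.148/' go.py; python3 go.py 20 w .4495 .3458 .19 .884
```

```text
t 16.3 row [0.0165, -0.0312, 0.0003, 0.0002, -0.0, -0.039] F [ 0.2  0.1 -0.6] grip 0.0936 0.0
```

```bash
python3 shift.py '[[0.0165,-0.0312,0.0003,0,0,-0.039],[0.0165,-0.0312,0.0003,0,0,-0.039],[0.0165,-0.0312,0.0003,0,0,-0.039],[0.0165,-0.0312,0.0003,0,0,-0.039],[0.0165,-0.0312,0.0003,0,0,-0.039],[0.0165,-0.0312,0.0003,0,0,-0.039],[0.0165,-0.0312,0.0003,0,0,-0.039],[0.0165,-0.0312,0.0003,0,0,-0.039],[0.0165,-0.0312,0.0003,0,0,-0.039],[0.0165,-0.0312,0.0003,0,0,-0.039]]' >/dev/null
python3 shift.py '[[0.0165,-0.0312,0.0003,0,0,-0.039],[0.0165,-0.0312,0.0003,0,0,-0.039],[0.0165,-0.0312,0.0003,0,0,-0.039],[0.0165,-0.0312,0.0003,0,0,-0.039],[0.0165,-0.0312,0.0003,0,0,-0.039],[0.0165,-0.0312,0.0003,0,0,-0.039],[0.0165,-0.0312,0.0003,0,0,-0.039],[0.0165,-0.0312,0.0003,0,0,-0.039],[0.0165,-0.0312,0.0003,0,0,-0.039],[0.0165,-0.0312,0.0003,0,0,-0.039]]'  |egrep 'ee_|eef|force'
python3 shift.py '[[0,0,0,0,0,0],[0,0,0,0,0,0]]' |egrep 'ee_|eef|force'
python3 go.py 8 w .4495 .3458 .036 .884;python3 go.py 1 w .4495 .3458 .19 .884
```

```text
ee_pos: [0.4487, 0.3467, 0.1876]
eef_rot: [3.141, 0.004, 0.885]
force: [0.4, -0.3, 0.0]
grip_force: 0.0
ee_pos: [0.4492, 0.3457, 0.1879]
eef_rot: [3.141, 0.003, 0.884]
force: [-0.5, -0.6, -0.4]
grip_force: 0.0
t 18.5 row [0.0001, 0.0, 0.019, 0.0001, 0.0004, 0.0] F [-0.5 -0.6 -0.4] grip 0.094 0.0
t 18.5 row [0.0003, 0.0002, -0.0021, 0.0009, 0.0034, 0.0] F [-0.5 -0.6 -0.4] grip 0.094 0.0
```

```bash
python3 shift.py '[[0,0,0.02,0.0009,0.0034,0],[0,0,0.022,0,0,0],[0,0,0.022,0,0,0],[0,0,0.022,0,0,0],[0,0,0.022,0,0,0],[0,0,0.02,0,0,0],[0,0,0.014,0,0,0],[0,0,0.0085,0,0,0],[0,0,0,0,0,0],[0,0,0,0,0,0]]' |egrep 'ee_|eef|force'
python3 shift.py '[[0,0,0,0,0,0],[0,0,0,0,0,0],[0,0,0,0,0,0],[0,0,0,0,0,0],[0,0,0,0,0,0],[0,0,0,0,0,0],[0,0,0,0,0,0],[0,0,0,0,0,0],[0,0,0,0,0,0],[0,0,0,0,0,0]]' 0.03 25
```

```text
ee_pos: [0.4505, 0.3459, 0.0395]
eef_rot: [3.141, -0.003, 0.883]
force: [-0.4, -0.2, -0.4]
grip_force: 0.0
time_s: 20.5
ee_pos: [0.45, 0.346, 0.0389]
eef_rot: [3.141, -0.002, 0.883]
force: [-1.5, 2.6, 0.4]
grip_width: 0.0351
grip_force: 25.0
```

```bash
python3 shift.py '[[0,0,-0.005,0,0,0],[0,0,-0.02,0,0,0],[0,0,-0.035,0,0,0],[0,0,-0.04,0,0,0],[0,0,-0.04,0,0,0],[0,0,-0.02,0,0,0],[0,0,0,0,0,0]]'
python3 go.py 14 deck .046 0 .12
```

```text
time_s: 21.2
ee_pos: [0.4506, 0.3461, 0.2019]
eef_rot: [3.139, -0.007, 0.883]
force: [0.2, -0.3, -5.0]
grip_width: 0.0357
grip_force: 25.0
deck now [0.0455 0.3757 0.1369]
t 21.2 row [-0.0102, 0.0255, -0.0005, -0.0132, 0.0335, 0.0514] F [ 0.2 -0.3 -5. ] grip 0.0357 24.999462068080902
```

```bash
python3 shift.py '[[-0.0102,0.0255,-0.0005,-0.0132,0.0335,0.0514],[-0.0102,0.0255,-0.0005,-0.0132,0.0335,0.0514],[-0.0102,0.0255,-0.0005,-0.0132,0.0335,0.0514],[-0.0102,0.0255,-0.0005,-0.0132,0.0335,0.0514],[-0.0102,0.0255,-0.0005,-0.0132,0.0335,0.0514],[-0.0102,0.0255,-0.0005,-0.0132,0.0335,0.0514],[-0.0102,0.0255,-0.0005,-0.0132,0.0335,0.0514]]' |egrep 'ee_|eef|force'
python3 shift.py '[[-0.0102,0.0255,-0.0005,-0.0132,0.0335,0.0514],[-0.0102,0.0255,-0.0005,-0.0132,0.0335,0.0514],[-0.0102,0.0255,-0.0005,-0.0132,0.0335,0.0514],[-0.0102,0.0255,-0.0005,-0.0132,0.0335,0.0514],[-0.0102,0.0255,-0.0005,-0.0132,0.0335,0.0514],[-0.0102,0.0255,-0.0005,-0.0132,0.0335,0.0514],[-0.0102,0.0255,-0.0005,-0.0132,0.0335,0.0514],[0,0,0,0,0,0],[0,0,0,0,0,0]]' |egrep 'ee_|eef|force'
python3 go.py 5 deck .045 0 .049
```

```text
ee_pos: [0.5144, 0.1644, 0.1979]
eef_rot: [3.093, -0.247, 0.525]
force: [0.3, 0.1, -3.8]
grip_force: 25.0
ee_pos: [0.513, -0.0251, 0.1833]
eef_rot: [3.139, -0.493, 0.147]
force: [0.0, 0.6, -2.8]
grip_force: 25.0
deck now [ 0.0427 -0.0006  0.1172]
t 22.8 row [0.0005, -0.0001, 0.0136, 0.0005, 0.0015, -0.0001] F [ 0.   0.6 -2.8] grip 0.0357 24.999572932720184
```

```bash
python3 shift.py '[[0.0005,0,0.014,0.0005,0.0015,0],[0.0005,0,0.014,0.0005,0.0015,0],[0.0005,0,0.014,0.0005,0.0015,0],[0.0005,0,0.014,0.0005,0.0015,0],[0.0005,0,0.012,0.0005,0.0015,0],[0,0,0,0,0,0],[0,0,0,0,0,0]]' |egrep 'force'
python3 go.py 1 deck .045 0 .0389
```

```text
force: [0.5, -0.9, -3.1]
grip_force: 25.0
deck now [ 0.0463 -0.0002  0.0499]
t 23.5 row [-0.0014, -0.0002, 0.011, -0.0005, -0.0021, 0.0012] F [ 0.5 -0.9 -3.1] grip 0.035 24.999452233314514
```

```bash
python3 shift.py '[[-0.0013,0,0.005,-0.0005,-0.002,0.0012],[0,0,0.003,0,0,0],[0,0,0.0015,0,0,0],[0,0,0,0,0,0],[0,0,0,0,0,0]]' |egrep 'force'
python3 go.py 1 deck .045 0 .0389
python3 shift.py '[[0,0,0.0005,0,0,0],[0,0,0,0,0,0]]' |egrep 'force'
python3 shift.py '[[0,0,0.0005,0,0,0],[0,0,0,0,0,0]]' |egrep 'force'
python3 go.py 1 deck .045 0 .0389
```

```text
force: [0.5, -0.1, -3.4]
grip_force: 25.0
deck now [ 0.0452 -0.0007  0.0406]
t 24.0 row [-0.0002, -0.0007, 0.0017, 0.0006, -0.0009, -0.0007] F [ 0.5 -0.1 -3.4] grip 0.0357 24.999507665634155
force: [-0.1, 0.6, -3.1]
grip_force: 25.0
force: [-0.2, -0.1, -3.0]
grip_force: 25.0
deck now [ 0.0451 -0.0006  0.0395]
t 24.4 row [-0.0001, -0.0006, 0.0006, 0.0005, -0.0007, -0.0007] F [-0.2 -0.1 -3. ] grip 0.0358 24.999394118785858
```

```bash
for i in 1 2 3; do python3 shift.py '[[0,0,0.0003,0,0,0],[0,0,0,0,0,0]]' |egrep '^force'; done
python3 go.py 1 deck .045 0 .0389
```

```text
force: [-0.0, -0.1, -2.4]
force: [-3.4, -0.5, 0.0]
force: [-10.3, -0.9, 6.7]
deck now [ 0.0451 -0.0006  0.039 ]
t 25.0 row [-0.0001, -0.0006, 0.0001, 0.0004, -0.0007, -0.0005] F [-10.3  -0.9   6.7] grip 0.0356 25.003953874111176
```

```bash
python3 shift.py '[[0,0,-0.0002,0,0,0],[-0.001,0,0,0,0,0],[-0.001,0,0,0,0,0],[-0.001,0,0,0,0,0],[0,0,0,0,0,0]]' - 8 |egrep 'force'
python3 go.py 1 deck .040 0 .0389
for i in 1 2; do python3 shift.py '[[-0.0006,0,0,0,0,0],[0,0,0,0,0,0]]' |egrep '^force'; done
python3 go.py 1 deck .040 0 .0389
```

```text
force: [1.1, -0.3, 1.9]
grip_force: 8.0
deck now [ 0.0424 -0.0007  0.0389]
t 25.5 row [-0.0024, -0.0007, 0.0, 0.0008, -0.0015, -0.0007] F [ 1.1 -0.3  1.9] grip 0.0359 7.999541312456131
force: [0.8, -0.9, 2.9]
force: [0.1, -1.3, 4.5]
deck now [ 0.0412 -0.0007  0.0389]
t 25.9 row [-0.0012, -0.0007, 0.0, 0.0007, -0.0014, -0.0006] F [ 0.1 -1.3  4.5] grip 0.0356 7.999822944402695
```

```bash
for i in 1 2 3 4; do python3 shift.py '[[-0.0005,0,0,0,0,0],[0,0,0,0,0,0]]' |egrep '^force'; done
python3 go.py 1 deck .040 0 .0389
```

```text
force: [1.6, 0.2, 5.3]
force: [4.0, 1.9, 4.8]
force: [4.3, 5.4, 5.2]
force: [6.8, 5.8, 6.1]
deck now [ 0.0402 -0.0004  0.0391]
t 26.7 row [-0.0002, -0.0004, 0.0002, 0.0006, -0.0032, -0.0004] F [6.8 5.8 6.1] grip 0.0359 8.000017628073692
```

```bash
for i in 1 2 3; do python3 shift.py '[[-0.0005,0,0,0,0,0],[0,0,0,0,0,0]]' |egrep '^force'; done
python3 - <<'E'
from station import ctrl
print(ctrl.get_obs()["moment"])
E
python3 go.py 1 deck .040 0 .0389
```

```text
force: [7.5, 6.6, 6.4]
force: [7.8, 7.0, 8.2]
force: [7.6, 6.3, 8.9]
[ 1.35456833 -1.7925777   0.50087451]
deck now [ 0.0394 -0.0004  0.0394]
t 27.3 row [0.0006, -0.0004, 0.0005, 0.0009, -0.0047, -0.0005] F [7.6 6.3 8.9] grip 0.0355 8.000242933630943
```

```bash
python3 shift.py '[[0,0,0,0,0,0],[0,0,0,0,0,0],[0,0,0,0,0,0]]' - 3 |egrep 'force'
python3 shift.py '[[0,0,0,0,0,0],[0,0,0,0,0,0],[0,0,0,0,0,0],[0,0,0,0,0,0],[0,0,0,0,0,0],[0,0,0,0,0,0],[0,0,0,0,0,0],[0,0,0,0,0,0],[0,0,0,0,0,0]]' 0.08|egrep 'force|width'
python3 go.py 1 deck .040 0 .1
```

```text
force: [3.1, 3.9, 3.9]
grip_force: 3.0
force: [0.5, -0.3, 0.5]
grip_width: 0.08
grip_force: 0.0
deck now [ 0.0374 -0.0006  0.0388]
t 28.5 row [0.0026, -0.0006, -0.0612, 0.0005, -0.0008, -0.0006] F [ 0.5 -0.3  0.5] grip 0.08 0.0
```

Released. I retreat along −z, swing aside, and measure the flange from both cameras.

```bash
python3 shift.py '[[0,0,-0.01,0,0,0],[0,0,-0.03,0,0,0],[0,0,-0.04,0,0,0],[0,0,-0.04,0,0,0],[0,0,-0.03,0,0,0]]'|egrep force
python3 shift.py '[[0,0.04,0,0,0,0],[0,0.045,0,0,0,0],[0,0.045,0,0,0,0],[0,0.045,0,0,0,0],[0,0.045,0,0,0,0],[0,0.045,0,0,0,0],[0,0.045,0,0,0,0],[0,0.03,0,0,0,0],[0,0,0,0,0,0]]'|egrep 'force|ee_'
cat > chk.py <<'E'
from h import *
T=ctrl.camera("top");t=T["pixels"]
D=np.array([.5314,-.0217,.06]);F=R.from_euler("ZY",[.148,-.5])
def topix(x,y,z):return proj(T,F.apply([x,y,z])+D)[0]
# rectify the z=10 mm plane of the deck at 0.5 mm/px : rows = x from 0.12 down to -0.03, cols = y .07 to -.07
w=[(.12,.07),(.12,-.07),(-.03,-.07),(-.03,.07)]
src=np.float32([topix(x,y,.01) for x,y in w])
H=cv2.getPerspectiveTransform(src,np.float32([(0,0),(280,0),(280,300),(0,300)]))
o=cv2.warpPerspective(cv2.cvtColor(t,cv2.COLOR_BGR2GRAY),H,(280,300),flags=cv2.INTER_CUBIC).astype(float)
def cross(v,th):
    k=np.where((v[:-1]-th)*(v[1:]-th)<0)[0];return [round(i+(v[i]-th)/(v[i]-v[i+1]),1) for i in k]
th=(o[10:30].mean()+np.percentile(o,5))/2;print("th",th)
for y in(.034,.03,.025,.022,.01,-.01,-.022,-.025,-.03,-.034):print("y",y,"x",[round(.12-k*.0005,4) for k in cross(o[:,int((.07-y)*2000)],th)])
for x in(.075,.07,.065,.06,.02,.015,.01):print("x",x,"y",[round(.07-k*.0005,4) for k in cross(o[int((.12-x)*2000)],th)])
cv2.imwrite("pics/rect.png",o)
E
python3 chk.py
```

```text
force: [0.7, -0.2, 0.4]
grip_force: 0.0
ee_pos: [0.5236, -0.37, 0.2434]
force: [0.6, -0.1, -0.2]
grip_force: 0.0
th 105.62544642857142
y 0.034 x [np.float64(0.084), np.float64(0.0018)]
y 0.03 x [np.float64(0.0841), np.float64(0.0025)]
y 0.025 x [np.float64(0.084), np.float64(0.0022)]
y 0.022 x [np.float64(0.084), np.float64(0.0019)]
y 0.01 x [np.float64(0.0835), np.float64(0.0008)]
y -0.01 x [np.float64(0.0845), np.float64(0.0014)]
y -0.022 x [np.float64(0.0844), np.float64(0.0013)]
y -0.025 x [np.float64(0.0839), np.float64(0.0011)]
y -0.03 x [np.float64(0.0838), np.float64(0.0022)]
y -0.034 x [np.float64(0.0839), np.float64(0.0021)]
x 0.075 y [np.float64(0.0395), np.float64(-0.0395)]
x 0.07 y [np.float64(0.0397), np.float64(-0.0397)]
x 0.065 y [np.float64(0.0399), np.float64(-0.04)]
x 0.06 y [np.float64(0.0399), np.float64(-0.04)]
x 0.02 y [np.float64(0.04), np.float64(-0.0398)]
x 0.015 y [np.float64(0.0399), np.float64(-0.039)]
x 0.01 y [np.float64(0.0396), np.float64(-0.0395)][ WARN:0@0.842] global loadsave.cpp:1063 imwrite_ Unsupported depth image for selected encoder is fallbacked to CV_8U.
```

```bash
cat >> chk.py <<'E'
print("x mm   ",[round(120-k*.5) for k in range(210,296,4)])
for a,b in((.06,.05),(.035,.022),(-.022,-.035),(-.05,-.06)):print(a,b,o[210:296:4,int((.07-a)*2000):int((.07-b)*2000)].mean(1).round(0).astype(int).tolist())
E
python3 chk.py 2>/dev/null|tail -5
```

```text
x mm    [15, 13, 11, 9, 7, 5, 3, 1, -1, -3, -5, -7, -9, -11, -13, -15, -17, -19, -21, -23, -25, -27]
0.06 0.05 [164, 164, 165, 166, 157, 145, 141, 145, 150, 153, 154, 149, 141, 140, 150, 156, 147, 140, 141, 144, 149, 151]
0.035 0.022 [51, 45, 42, 44, 48, 62, 93, 127, 146, 152, 153, 149, 142, 139, 148, 153, 146, 138, 136, 140, 147, 150]
-0.022 -0.035 [50, 44, 41, 44, 48, 62, 89, 120, 139, 147, 150, 147, 140, 139, 148, 154, 148, 142, 140, 143, 147, 149]
-0.05 -0.06 [163, 162, 162, 160, 153, 144, 138, 137, 141, 145, 147, 149, 147, 148, 153, 155, 152, 148, 146, 146, 148, 149]
```

The flange reads parallel to the cleat and centred, but a gap of 1–2 mm cannot be ruled out. I'll nudge it gently against the cleat with two fingertips on its upslope edge.

```bash
python3 go.py 8 deck .108 0 .12
```

```text
deck now [ 0.0367 -0.3404  0.1892]
t 30.0 row [0.0089, -0.0426, 0.0086, 0.0, -0.0, -0.0002] F [-1.   0.2 -0.1] grip 0.0801 0.0
```

```bash
python3 shift.py '[[0.009,-0.0426,0.0086,0,0,0],[0.009,-0.0426,0.0086,0,0,0],[0.009,-0.0426,0.0086,0,0,0],[0.009,-0.0426,0.0086,0,0,0],[0.009,-0.0426,0.0086,0,0,0],[0.009,-0.0426,0.0086,0,0,0],[0.009,-0.0426,0.0086,0,0,0],[0.009,-0.0426,0.0086,0,0,0],[0,0,0,0,0,0],[0,0,0,0,0,0]]' 0.045|egrep 'force|width'; python3 go.py 4 deck .108 0 .03
```

```text
force: [0.9, -1.0, 0.1]
grip_width: 0.045
grip_force: 0.0
deck now [0.1093 0.0018 0.1207]
t 31.0 row [-0.0003, 0.0005, 0.0227, -0.0002, -0.0003, 0.0005] F [ 0.9 -1.   0.1] grip 0.045 0.0
```

```bash
python3 shift.py '[[0,0.0005,0.023,0,0,0],[0,0.0005,0.023,0,0,0],[0,0.0005,0.023,0,0,0],[0,0.0005,0.019,0,0,0.002],[0,0,0.003,0,0,0],[0,0,0,0,0,0]]'|egrep '^force'; python3 go.py 1 deck .092 0 .027
```

```text
force: [0.4, 0.6, 0.7]
deck now [ 0.1091 -0.0026  0.0294]
t 31.6 row [-0.0171, -0.0025, 0.0024, 0.0009, -0.0003, -0.0035] F [0.4 0.6 0.7] grip 0.045 0.0
```

```bash
python3 shift.py '[[-0.005,-0.002,0.0024,0,0,-0.002],[-0.005,0,0,0,0,0],[-0.005,0,0,0,0,0],[0,0,0,0,0,0],[0,0,0,0,0,0]]'|egrep '^force'; python3 go.py 1 deck .09 0 .027
for i in 1 2 3 4 5; do python3 shift.py '[[-0.0007,0,0,0,0,0],[0,0,0,0,0,0]]' |egrep '^force'; done; python3 go.py 1 deck .09 0 .027
```

```text
force: [-0.2, 0.3, 0.7]
deck now [0.0946 0.0001 0.0269]
t 32.1 row [-0.0046, 0.0001, -0.0001, 0.0007, -0.0012, -0.0006] F [-0.2  0.3  0.7] grip 0.0447 0.0
force: [-0.6, 0.1, 0.1]
force: [0.7, -0.1, -0.6]
force: [0.9, 0.7, -0.9]
force: [-0.9, -0.0, 0.3]
force: [1.2, 0.4, 0.5]
deck now [0.0909 0.0002 0.0266]
t 33.1 row [-0.0009, 0.0002, -0.0004, 0.0005, -0.0007, -0.0007] F [1.2 0.4 0.5] grip 0.0452 0.0
```

```bash
for i in 1 2 3 4 5 6; do python3 shift.py '[[-0.0005,0,0,0,0,0],[0,0,0,0,0,0]]' |egrep '^force'; done; python3 go.py 1 deck .09 0 .027
```

```text
force: [-0.3, 0.1, -0.4]
force: [0.0, 0.6, 0.8]
force: [-0.6, -0.3, -0.7]
force: [3.2, 0.8, -0.2]
force: [5.5, 1.9, 1.3]
force: [6.9, 2.6, 3.2]
deck now [0.0891 0.0001 0.027 ]
t 34.3 row [0.0009, 0.0001, 0.0, 0.001, -0.0033, -0.0006] F [6.9 2.6 3.2] grip 0.0452 3.4386198967695236
```

Only stiff resistance (8 N, with no travel), well above friction, so the flange is hard against the cleat. I back off, do a final check, and hand in.

```bash
python3 shift.py '[[0.004,0,0,0,0,0],[0.012,0,0,0,0,0],[0,0,-0.02,0,0,0],[0,0,-0.04,0,0,0],[0,0,-0.04,0,0,0],[0,0,-0.03,0,0,0]]'|egrep '^force'
python3 shift.py '[[0,0.04,0,0,0,0],[0,0.045,0,0,0,0],[0,0.045,0,0,0,0],[0,0.045,0,0,0,0],[0,0.045,0,0,0,0],[0,0.045,0,0,0,0],[0,0.045,0,0,0,0],[0,0.03,-0.02,0,0,0],[0,0,0,0,0,0],[0,0,0,0,0,0]]'|egrep 'force|ee_'
python3 chk.py 2>/dev/null
```

```text
force: [-0.3, 0.2, 0.2]
ee_pos: [0.5872, -0.357, 0.2642]
force: [0.2, -0.1, -0.8]
grip_force: 0.0
th 106.10196428571429
y 0.034 x [np.float64(0.084), np.float64(0.0018)]
y 0.03 x [np.float64(0.0842), np.float64(0.0025)]
y 0.025 x [np.float64(0.084), np.float64(0.0022)]
y 0.022 x [np.float64(0.084), np.float64(0.002)]
y 0.01 x [np.float64(0.0837), np.float64(0.0008)]
y -0.01 x [np.float64(0.0845), np.float64(0.0014)]
y -0.022 x [np.float64(0.0844), np.float64(0.0014)]
y -0.025 x [np.float64(0.084), np.float64(0.0011)]
y -0.03 x [np.float64(0.0838), np.float64(0.0023)]
y -0.034 x [np.float64(0.084), np.float64(0.0021)]
x 0.075 y [np.float64(0.0395), np.float64(-0.0395)]
x 0.07 y [np.float64(0.0397), np.float64(-0.0397)]
x 0.065 y [np.float64(0.0399), np.float64(-0.04)]
x 0.06 y [np.float64(0.0398), np.float64(-0.04)]
x 0.02 y [np.float64(0.0401), np.float64(-0.0397)]
x 0.015 y [np.float64(0.0399), np.float64(-0.039)]
x 0.01 y [np.float64(0.0396), np.float64(-0.0395)]
x mm    [15, 13, 11, 9, 7, 5, 3, 1, -1, -3, -5, -7, -9, -11, -13, -15, -17, -19, -21, -23, -25, -27]
0.06 0.05 [166, 164, 165, 166, 158, 146, 142, 146, 151, 154, 154, 150, 142, 141, 152, 157, 148, 141, 142, 145, 149, 151]
0.035 0.022 [51, 45, 42, 44, 48, 62, 94, 128, 147, 152, 154, 151, 143, 140, 149, 154, 146, 139, 137, 141, 147, 151]
-0.022 -0.035 [51, 44, 41, 44, 49, 62, 90, 120, 140, 148, 150, 148, 140, 139, 149, 155, 149, 143, 141, 143, 147, 149]
-0.05 -0.06 [164, 163, 164, 161, 154, 144, 139, 138, 142, 146, 148, 150, 147, 148, 154, 156, 153, 150, 147, 147, 147, 149]
```

It did not move: the flange was already snug, and it is square to and centred on the plate.

```bash
python3 -c "
from station import ctrl
print(ctrl.hand_in())"
```

```text
the job is handed in; nothing more can be done
None
```

The job is done and handed in: all five chips are in the empty tray, the scraper is standing upright at its original spot, and the flange is released flat on the plate, snug and square against the cleat (a firm 8 N nudge did not move it).

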